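# Set and lock an iris damper

## Robot

A 6-joint arm with a two-finger parallel gripper is mounted at the origin on the work surface. World frame = base frame: x ahead of the robot, y to its left, z up, the work surface at z = 0. Lengths are in m, angles in rad, forces in N, time in s.
With the tool pointing down it reaches from about 0.25 to 0.775 m from the base axis. Payload 4 kg.
Tool frame: the origin (TCP) lies midway between the tips of the shut fingers; the grasp point (between the pads) lies 19 mm behind it (robot.grasp_offset is the distance from the TCP to the grasp point, in m); z points along the fingers, y is the direction in which the jaws open and shut (so a half turn about z gives the same grasp; the last joint's range is limited). The gripper opens to 94 mm and grips with 3 to 60 N. Pads are 16 mm wide; open, the fingers measure 119 mm over their backs; the gripper's body (75 mm by 177 mm) begins 78 mm behind the grasp point.
Start: joints at [1.183, 0.087, 1.371, -0, 1.684, -0.103], TCP at [0.155, 0.528, 0.183] pointing down, gripper open.
Joint ranges: [-3.1, 3.1], [-0.76, 2.03], [0.27, 2.55], [-1.08, 4.22], [0.17, 2.65], [-2.57, 2.57]. Speed limits (rad/s): [2.79, 2.79, 3.14, 3.14, 3.14, 3.14].

## Interface

Orientations are given as [roll, pitch, yaw] about the fixed x, y, z axes, in that order (R = Rz(yaw) Ry(pitch) Rx(roll)).
In Python, from bench import status, viewer, order, robot gives the robot as it stands. The module is installed in compiled form; this text tells all that it offers.
- The arm moves only by the tool move_arm, never from a script. Its argument "targets" is a list of rows, each a list of 3 entries, a list of its own where there are three numbers: the shift along the tool's x, y, z in mm, then the turn, a rotation vector about the tool's x, y, z in degrees, then the opening, from -1 (shut) to 1 (fully open). A call has 1 to 20 rows; each row is the pose to reach, as a shift and turn from the pose commanded when the call began, along the tool's axes at that moment; what a row does not reach only later rows make up. A row lasts 1/8 s, in which the tool goes at most 62.5 mm and 10.7 degrees, less where a joint would pass 70% of its speed; a pose out of reach is approached as far as the arm can. A call with a gripper value outside its range is refused whole. The fingers move at their own pace and stop on an object; the grip force is fixed at half the most. Time passes only in rows, so rows that repeat a pose let the fingers close. It gives the time, the measured TCP pose, the force and the opening at its end, in the units of the state.
- status.get_obs(): the state, without advancing time (a new reading comes with each control period).
- viewer.snapshot(name): name is "scene" or "top"; returns the picture (384x512x3 uint8, red, green, blue); there is no depth.
- viewer.camera_model(name): a dict with "K" (3x3 intrinsics, pixels), "D" ([k1, k2, p1, p2, k3] as OpenCV has them; the pictures are not rectified), "xyz" and "attitude" of the camera in the world. Camera axes: x right, y up, looking along -z (the intrinsics and any distortion apply to the point x, -y, -z); pixel columns grow to the right and rows downward; lengths in m; the calibration is good to about 2 mm. A picture is of the moment at which its call begins. camera_model takes no time and is no camera call.
- order.close_job(): hands the job in, once; it reports no verdict.
The state is a dict: "time": time; "joint_positions": joint angles; "qvel": joint speeds; "joint_torque": joint torques, N m; "tool_pos": TCP position; "ee_rot": TCP orientation; "wrist_force": force on the tool from outside, world axes, zero at the start; "wrist_torque": the same for the moment, N m; "width": finger opening in m.
Only numpy, scipy, OpenCV 4.12 (cv2) and the standard library are available. Lean on these libraries where they do the work, as an engineer would, in place of code of your own. Each camera call takes 0.05 s, during which the arm holds its last target. There are 200 camera calls.

## Task

Push the black lever of the iris damper around its scale until its pointer stands at the middle of the set-point tab clipped on the rim of the scale. Then press the lock pin on the damper's side all the way down, so that the setting is locked. Only push with the fingers: do not pinch the lever's paddle, and leave the tape, hammer, wrench and carton where they are.

Things in the scene. Friction and masses are not known exactly. Their poses are not given: they have to be found in the camera images.
- damper: Round metal iris damper screwed on a 250 x 250 x 15 mm board, turned up to 0.5 rad either way. Origin: on its vertical axis at bench level; x points to the middle of the scale. Housing of 108 mm radius, top at 72 mm; turning ring 84 to 104 mm radius, 73 to 83 mm high; flat white scale with black strokes, top at 70 mm, out to 151 mm radius, about 140 degrees on the side away from the robot.
- hub (a point): Point on the damper's vertical axis, 105 mm above the bench, level with the rim of the upright duct collar (80 mm radius, iris leaves inside).
- lever (a joint): Turn of the ring and lever about the damper's vertical axis, rad, growing counter-clockwise seen from above; 0 is the middle of the scale, stops at -1.1 and 1.1. It starts near the clockwise end (-0.95 to -0.55), so it must be pushed counter-clockwise. Stiff by friction (about 3.5 N at the paddle), no spring: it stays where it is left.
- pointer (a point): End of the lever's pointer, 150 mm from the damper's axis, 77 mm above the bench (the slim black pointer ends 4 mm short of this point). Axis, paddle and pointer lie on one radial line.
- paddle_top (a point): Middle of the top of the lever's upright black paddle, 115 mm from the damper's axis, 128 mm above the bench. The paddle is 24 mm wide along the arc, 20 to 24 mm long radially, and stands from 83 to 128 mm above the bench; push on its flat side, some 95 to 120 mm above the bench. Free space beside it, over the scale. Touching both flat sides (lever_c0, lever_c1) at once is pinching.
- tab_mark (a point): The middle of the set-point tab, 150 mm from the damper's axis, 74 mm above the bench. The tab is a dark metal clip on the outer rim of the scale, 12 mm wide along the arc and 22 mm long radially (143 to 165 mm radius), fixed, at another place of the scale every time (-0.05 to 0.9 rad of the lever's turn).
- pin (a joint): Travel of the lock pin, m: 0 standing out, 0.010 fully down. Moves straight down against friction of about 5 N and stays where it is left, no spring.
- pin_top (a point): Middle of the top of the lock pin's round dark head (28 mm across, 8 mm thick), 90 mm above the bench when out and 80 mm when down. The pin stands on a round metal boss of 38 mm (top 72 mm above the bench), 122 mm from the damper's axis, at -1.75 rad on the lever's turn, past the clockwise end of the scale. Fully down, the head rests on the boss.
- tape: Bystander: roll of tape lying flat, 96 mm across, 25 mm high; origin under its centre.
- hammer: Bystander: hammer lying on the bench; origin on its underside.
- wrench: Bystander: wrench lying on the bench to the left of the damper; origin on its underside.
- carton: Bystander: small carton 90 x 70 x 60 mm; origin under its centre.

How it is judged:
On the way, in this order (a step that is already met when the one before it is completed fails the run):
1. the pointer stands at the tab, at rest (horizontal distance between pointer and tab_mark below 0.006 m and velocity of joint lever between -0.05 and 0.05 rad/s), for 0.3 s.
2. the lock pin is down (value of joint pin above 0.008 m), for 0.2 s.
At the end, for the whole second after the job is handed in: The pointer's end is within 6 mm (half the tab's width) of the tab's middle and at rest, the lock pin is down by more than 8 of its 10 mm, and each bystander is within 20 mm of where it stood (all of step 1 and value of joint pin above 0.008 m and distance of each of tape, hammer, wrench, carton from where it was at the start of the episode below 0.02 m); the robot touches nothing.
It fails at once if the paddle is pinched (both of its sides touched at once) (contact force between the fingers and lever_c0 above 0.5 N and contact force between the fingers and lever_c1 above 0.5 N).
It fails at once if a bystander is moved by more than 30 mm or lifted (distance of any of tape, hammer, wrench, carton from where it was at the start of the episode above 0.03 m).
It also fails if it takes over 45 s, if anything falls off the work surface, if the arm or the gripper's body presses on something with over 40 N, if the wrist force passes 120 N, or if a joint passes its speed limit or range.

## Working session

There is one attempt and no reset: what is moved stays moved. The work goes in short steps, Python scripts to look and compute and a tool call to move; the robot and the scene stay as the last step left them, time stands still between calls to the robot, and variables do not carry over. Pictures are saved under pics/ and viewed, about 8 in all and at most 12, crops included, and the job is handed in when it is done.

Besides the shell and the picture viewer there is one more tool, called after "Emit:" in YAML: its name, and indented under it one key for each argument. move_arm: Moves the arm, as the interface text tells. Its arguments: {"type":"object","properties":{"targets":{"type":"array"}},"required":["targets"]}

```bash
mkdir -p pics
python3 - <<'E'
from bench import status, viewer
import cv2
for n in("scene","top"):
    im=viewer.snapshot(n); cv2.imwrite(f"pics/{n}0.png",im[:,:,::-1]); print(n,viewer.camera_model(n))
print(status.get_obs())
a=cv2.imread("pics/scene0.png");b=cv2.imread("pics/top0.png")
cv2.imwrite("pics/top0b.png",cv2.resize(b,(800,600),interpolation=cv2.INTER_CUBIC))
E
```

```text
scene {'K': array([[485.4437726 ,   0.        , 247.48561231],
       [  0.        , 485.4437726 , 195.3678821 ],
       [  0.        ,   0.        ,   1.        ]]), 'D': array([0.06656687, 0.        , 0.        , 0.        , 0.        ]), 'xyz': array([ 1.05794373, -0.784528  ,  1.07657443]), 'attitude': array([ 0.75194294, -0.00562927,  0.5791914 ])}
top {'K': array([[418.66595417,   0.        , 249.8855602 ],
       [  0.        , 418.66595417, 190.3485167 ],
       [  0.        ,   0.        ,   1.        ]]), 'D': array([0.00187578, 0.        , 0.        , 0.        , 0.        ]), 'xyz': array([ 0.38322196, -0.00231653,  1.13191755]), 'attitude': array([ 0.17147361, -0.01723758, -1.55430127])}
{'time': 0.1, 'joint_positions': array([ 1.18292901e+00,  8.79138526e-02,  1.37210060e+00, -2.23062400e-06,
        1.68360640e+00, -1.03094233e-01]), 'qvel': array([-0.00088135, -0.00174701, -0.00447963,  0.00013973, -0.00023605,
       -0.0003546 ]), 'joint_torque': array([ 2.52714424e-03, -3.41255522e+01, -3.03301227e+01,  7.20430375e-02,
        3.04476614e-02, -1.04667283e-04]), 'tool_pos': array([0.15431297, 0.52734405, 0.18210465]), 'ee_rot': array([-3.13957499e+00, -2.06520181e-04,  2.85681912e+00]), 'wrist_force': array([0.571581  , 0.63989335, 0.5400656 ]), 'wrist_torque': array([0.03148551, 0.02572052, 0.00432438]), 'width': 0.09364345133987192}
```

View pics/top0b.png

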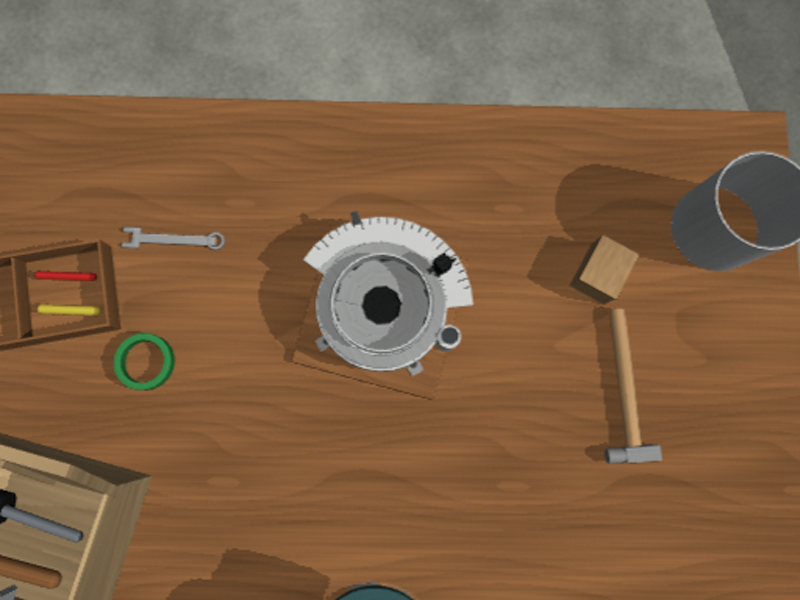

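View pics/scene0.png

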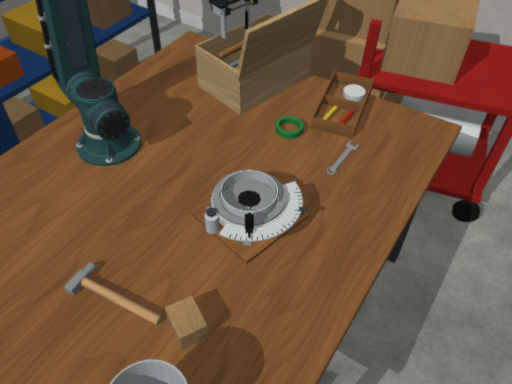

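The top view (800x600 scale) shows the damper at about (380,300), the paddle at (442,264), the tab at (356,217) and the pin head at (450,336). I'll enlarge both views.

Run:
```python
import cv2
a=cv2.imread("pics/scene0.png");b=cv2.imread("pics/top0.png")
cv2.imwrite("pics/topc.png",cv2.resize(b[130:250,190:310],(720,600)[:1]*0+(600,600),interpolation=cv2.INTER_CUBIC))
cv2.imwrite("pics/scc.png",cv2.resize(a[155:265,185:315],(780,660))[:600])
```

```text
(no output)
```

View pics/topc.png

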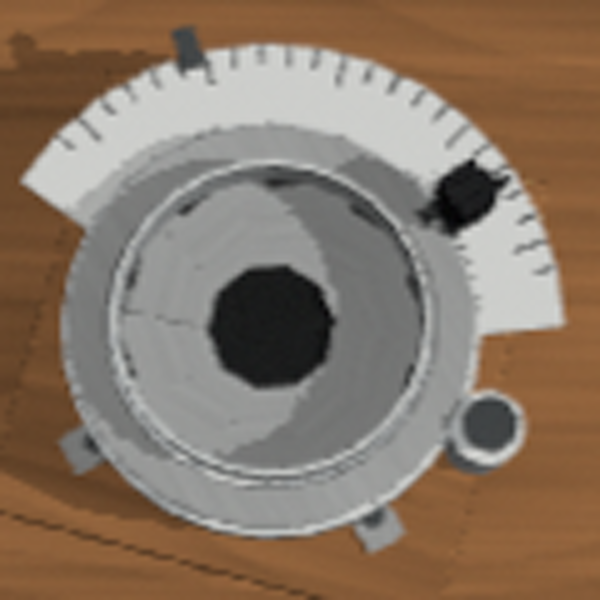

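View pics/scc.png

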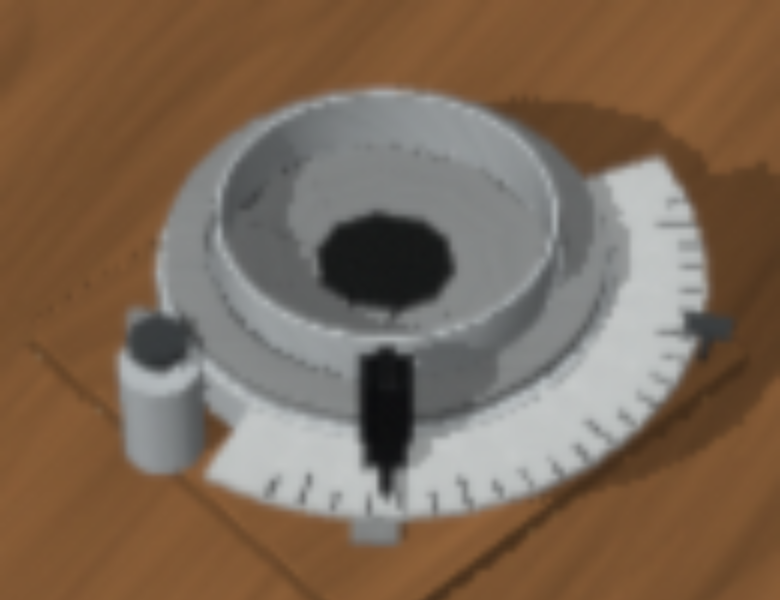

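```bash
cat > cam.py <<'E'
import numpy as np, cv2
from scipy.spatial.transform import Rotation as Ro
from scipy.optimize import least_squares
from bench import viewer, status
def proj(n,P):
    c=viewer.camera_model(n); R=Ro.from_euler('xyz',c['attitude']).as_matrix()
    Rc=np.diag([1,-1,-1])@R.T
    return cv2.projectPoints(np.atleast_2d(P).astype(float),cv2.Rodrigues(Rc)[0],-Rc@c['xyz'],c['K'],c['D'])[0][:,0]
def full(n,uv): # crop -> full pixels
    s,o=(5,(190,130)) if n=='top' else (6,(185,155))
    return (np.array(uv)+.5)/s-.5+o
E
cat > fit.py <<'E'
from cam import *
t=np.linspace(0,2*np.pi,180)
def pol(p,r,a,z): return np.c_[p[0]+r*np.cos(a),p[1]+r*np.sin(a),np.full(np.size(a),z)]
# p: cx cy yaw lever tab
obs={'top':dict(rim=(112,433,160,482),pin=(491,421),tab=(186,48),ptr=(503,179)),
     'scene':dict(rim=(217,558,88,339),pin=(160,341),tab=(709,326),ptr=(388,494))}
def res(p,names=('top','scene')):
    out=[]
    for n in names:
        o=obs[n]; r=proj(n,pol(p,.080,t,.105)); 
        e=np.array(o['rim'],float); e4=full(n,[[e[0],e[2]],[e[1],e[3]]])
        out+=[r[:,0].min()-e4[0,0],r[:,0].max()-e4[1,0],r[:,1].min()-e4[0,1],r[:,1].max()-e4[1,1]]
        for k,(R,a,z) in dict(pin=(.122,p[2]-1.75,.090),tab=(.154,p[2]+p[4],.074),ptr=(.146,p[2]+p[3],.077)).items():
            out+=list(proj(n,pol(p,R,a,z))[0]-full(n,o[k]))
    return np.array(out)
for ns in (('top',),('scene',),('top','scene')):
    s=least_squares(res,[.45,0,0,-.8,.4],args=(ns,)); print(ns,s.x.round(4)); print(s.fun.round(2))
p=s.x
print('pin',pol(p,.122,p[2]-1.75,.09),'paddle',pol(p,.115,p[2]+p[3],.1),'target paddle',pol(p,.115,p[2]+p[4],.1),'world ang lever,tab',p[2]+p[3],p[2]+p[4])
E
python3 fit.py
```

```text
('top',) [ 0.5534 -0.0016 -0.2211 -0.756   0.5272]
[-0.62 -0.45  0.43 -0.47  0.27  0.12  0.12  0.42  0.72 -0.49]
('scene',) [ 5.564e-01  6.000e-04 -2.226e-01 -7.672e-01  5.113e-01]
[-0.53  0.4   0.06 -0.05  0.29 -0.24 -0.16 -0.05 -0.    0.25]
('top', 'scene') [ 5.548e-01 -6.000e-04 -2.221e-01 -7.604e-01  5.219e-01]
[-1.   -0.84 -0.11 -1.03 -0.14 -0.4   0.11 -0.2   0.51 -0.77 -1.24 -0.31
  0.1   0.   -0.43 -0.17 -0.74 -0.45 -0.35  0.3 ]
pin [[ 0.50716595 -0.11293554  0.09      ]] paddle [[ 0.61863544 -0.09629778  0.1       ]] target paddle [[0.66469134 0.03333543 0.1       ]] world ang lever,tab -0.9825437747834759 0.29980477801733985
```

The two views agree to about 3 mm. The axis is at (0.555, -0.001), the lever is at -0.98 rad and the tab at 0.30 rad in world angles. Next I shut the fingers and move above the clockwise side of the paddle, turned to face it.

Emit:
move_arm:
  targets:
    - [[-597, -500, 0], [0, 0, 130], -1]
    - [[-597, -500, 0], [0, 0, 130], -1]
    - [[-597, -500, 0], [0, 0, 130], -1]
    - [[-597, -500, 0], [0, 0, 130], -1]
    - [[-597, -500, 0], [0, 0, 130], -1]
    - [[-597, -500, 0], [0, 0, 130], -1]
    - [[-597, -500, 0], [0, 0, 130], -1]
    - [[-597, -500, 0], [0, 0, 130], -1]
    - [[-597, -500, 0], [0, 0, 130], -1]
    - [[-597, -500, 0], [0, 0, 130], -1]
    - [[-597, -500, 0], [0, 0, 130], -1]
    - [[-597, -500, 0], [0, 0, 130], -1]
    - [[-597, -500, 0], [0, 0, 130], -1]
    - [[-597, -500, 0], [0, 0, 130], -1]
    - [[-597, -500, 0], [0, 0, 130], -1]
    - [[-597, -500, 0], [0, 0, 130], -1]
    - [[-597, -500, 0], [0, 0, 130], -1]
    - [[-597, -500, 0], [0, 0, 130], -1]

```text
time: 2.35
tool_pos: [0.5869, -0.1191, 0.1835]
ee_rot: [3.141, -0.0, 0.589]
wrist_force: [-0.5, -0.5, 0.3]
width: 0.0007
```

Emit:
move_arm:
  targets:
    - [[0, 0, 40], [0, 0, 0], -1]
    - [[0, 0, 78], [0, 0, 0], -1]
    - [[0, 0, 78], [0, 0, 0], -1]
    - [[0, 0, 78], [0, 0, 0], -1]

```text
time: 2.85
tool_pos: [0.5879, -0.1198, 0.1069]
ee_rot: [3.14, -0.002, 0.588]
wrist_force: [0.3, -1.1, 0.1]
width: 0.0003
```

Run:
```python
import numpy as np
r,d0,d=116,39,20
for b in np.r_[0:1.16:.0821]:
    print(f"[[{r*np.sin(b)-d*np.cos(b)+d0:.0f}, {r*np.cos(b)+d*np.sin(b)-r:.0f}, 0], [0, 0, {-np.degrees(b):.1f}], -1],",end=' ')
```

```text
[[19, 0, 0], [0, 0, -0.0], -1], [[29, 1, 0], [0, 0, -4.7], -1], [[38, 2, 0], [0, 0, -9.4], -1], [[48, 1, 0], [0, 0, -14.1], -1], [[57, 0, 0], [0, 0, -18.8], -1], [[67, -2, 0], [0, 0, -23.5], -1], [[76, -4, 0], [0, 0, -28.2], -1], [[85, -8, 0], [0, 0, -32.9], -1], [[94, -12, 0], [0, 0, -37.6], -1], [[102, -17, 0], [0, 0, -42.3], -1], [[110, -22, 0], [0, 0, -47.0], -1], [[118, -28, 0], [0, 0, -51.7], -1], [[125, -35, 0], [0, 0, -56.4], -1], [[131, -43, 0], [0, 0, -61.2], -1], [[137, -50, 0], [0, 0, -65.9], -1],
```

Emit:
move_arm:
  targets:
    - [[10, 0, 0], [0, 0, 0], -1]
    - [[19, 0, 0], [0, 0, 0], -1]
    - [[29, 1, 0], [0, 0, -4.7], -1]
    - [[38, 2, 0], [0, 0, -9.4], -1]
    - [[48, 1, 0], [0, 0, -14.1], -1]
    - [[57, 0, 0], [0, 0, -18.8], -1]
    - [[67, -2, 0], [0, 0, -23.5], -1]
    - [[76, -4, 0], [0, 0, -28.2], -1]
    - [[85, -8, 0], [0, 0, -32.9], -1]
    - [[94, -12, 0], [0, 0, -37.6], -1]
    - [[102, -17, 0], [0, 0, -42.3], -1]
    - [[110, -22, 0], [0, 0, -47], -1]
    - [[118, -28, 0], [0, 0, -51.7], -1]
    - [[125, -35, 0], [0, 0, -56.4], -1]
    - [[131, -43, 0], [0, 0, -61.2], -1]
    - [[134, -46, 0], [0, 0, -63.5], -1]
    - [[134, -46, 0], [0, 0, -63.5], -1]

```text
time: 4.97
tool_pos: [0.6735, -0.0067, 0.1055]
ee_rot: [3.141, 0.0, 1.696]
wrist_force: [0.7, 0.1, -0.1]
width: 0.0005
```

Run:
```python
from cam import *
im={n:viewer.snapshot(n)[:,:,::-1] for n in('top','scene')}
for n in im: cv2.imwrite(f"pics/{n}1.png",im[n])
a=cv2.resize(im['top'][130:230,200:280],(480,600),interpolation=cv2.INTER_CUBIC)
b=cv2.resize(im['scene'][150:270,248:312],(320,600),interpolation=cv2.INTER_CUBIC)
cv2.imwrite("pics/c1.png",np.hstack([a,b])); print(status.get_obs()['tool_pos'],status.get_obs()['ee_rot'])
```

```text
[ 0.67323101 -0.00731806  0.10534475] [3.14125418e+00 2.30413814e-04 1.69533996e+00]
```

View pics/c1.png

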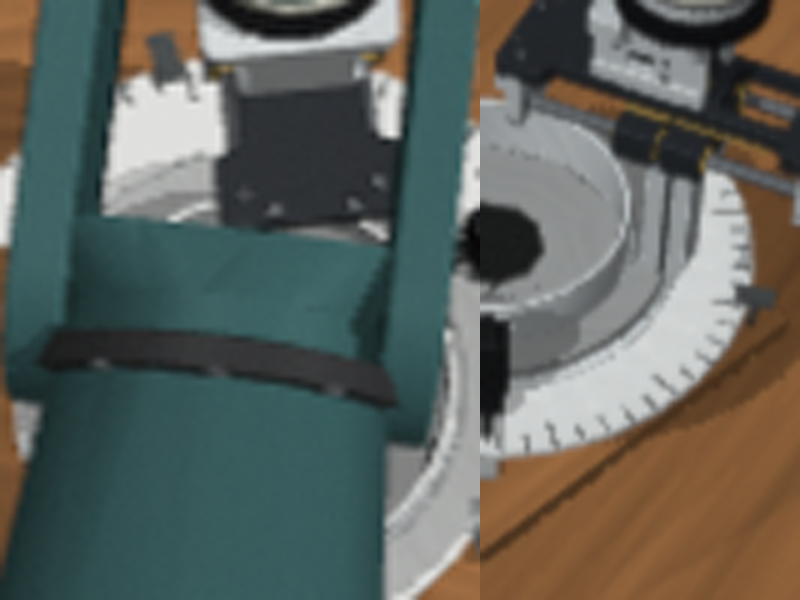

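Run:
```python
from cam import *
for P in ([.6186,-.0963,.128],[.673,-.007,.105],[.6362,-.1235,.077],[.587,-.1198,.107]): print(P,proj('scene',P),proj('top',P))
b=cv2.imread("pics/scene1.png")
cv2.imwrite("pics/c2.png",cv2.resize(b[130:270,185:345],(685,600),interpolation=cv2.INTER_CUBIC))
```

```text
[0.6186, -0.0963, 0.128] [[248.91072658 215.41957089]] [[282.60189683 166.46084927]]
[0.673, -0.007, 0.105] [[284.12057928 208.4156297 ]] [[246.63509082 146.88158242]]
[0.6362, -0.1235, 0.077] [[248.72333013 237.63588603]] [[291.25650549 164.50860076]]
[0.587, -0.1198, 0.107] [[233.75093943 221.32414529]] [[291.16150249 180.88952854]]
```

View pics/c2.png

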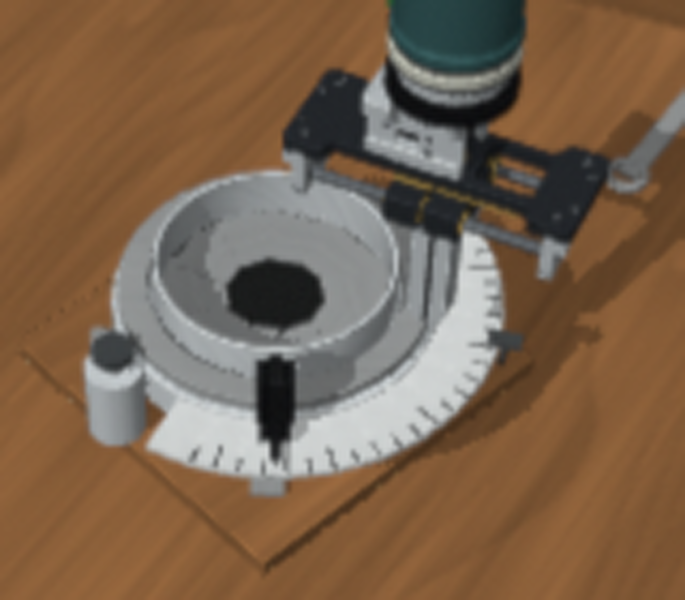

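The images show the lever where it was, although the fingers should have swept through its place. I'll check with fresh frames before moving on.

Run:
```python
from cam import *
print(status.get_obs())
old=cv2.imread("pics/scene0.png").astype(int); one=cv2.imread("pics/scene1.png").astype(int)
im=viewer.snapshot('scene')[:,:,::-1]; cv2.imwrite("pics/scene2.png",im)
w=np.s_[205:245,235:265]
print(abs(one[w]-old[w]).mean(),abs(im[w].astype(int)-old[w]).mean(),abs(im.astype(int)-one).mean(), status.get_obs()['time'])
for f in (old[w],im[w]):
    m=(f.max(2)<45); y,x=np.nonzero(m); print(m.sum(),x.mean(),y.mean(),x.min(),x.max(),y.min(),y.max())
```

```text
{'time': 5.075, 'joint_positions': array([-9.49521405e-02,  3.85825400e-01,  1.16423137e+00, -1.51217655e-04,
        1.59115536e+00, -2.19498915e-01]), 'qvel': array([-0.00558698, -0.00151852,  0.00360133,  0.00073022,  0.00169425,
       -0.00281367]), 'joint_torque': array([ 2.34461669e-01, -4.60594010e+01, -2.99315679e+01,  8.59671389e-02,
        3.01754242e-02,  2.09785626e-04]), 'tool_pos': array([ 0.67323101, -0.00731806,  0.10534475]), 'ee_rot': array([3.14125418e+00, 2.30413814e-04, 1.69533996e+00]), 'wrist_force': array([-0.10129781,  0.06806225,  0.5738591 ]), 'wrist_torque': array([-0.06478364,  0.0582028 , -0.00145194]), 'width': 0.00042024866613090447}
8.666666666666666 8.664722222222222 0.4713948567708333 5.125
151 14.0 16.99337748344371 10 18 0 30
147 14.034013605442176 17.068027210884352 10 18 0 30
```

Run:
```python
from cam import *
b=cv2.imread("pics/scene2.png"); o=status.get_obs(); R=Ro.from_euler('xyz',o['ee_rot']).as_matrix()
s=8; x0,y0=235,150
I=cv2.resize(b[y0:y0+75,x0:x0+95],None,fx=s,fy=s,interpolation=cv2.INTER_CUBIC)
def dot(P,c):
    u=(proj('scene',P)+.5)[0]; cv2.circle(I,(int((u[0]-x0)*s),int((u[1]-y0)*s)),3,c,-1)
for z in (0,-.04,-.08):
  for sx in(-.008,.008):
    for sy in(-.0125,.0125): dot(o['tool_pos']+R@[sx,sy,z],(0,0,255) if z==0 else (0,255,255))
dot([.6186,-.0963,.128],(255,0,255)); dot([.6186,-.0963,.083],(255,0,255))
cv2.imwrite("pics/c3.png",I)
```

```text
(no output)
```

View pics/c3.png

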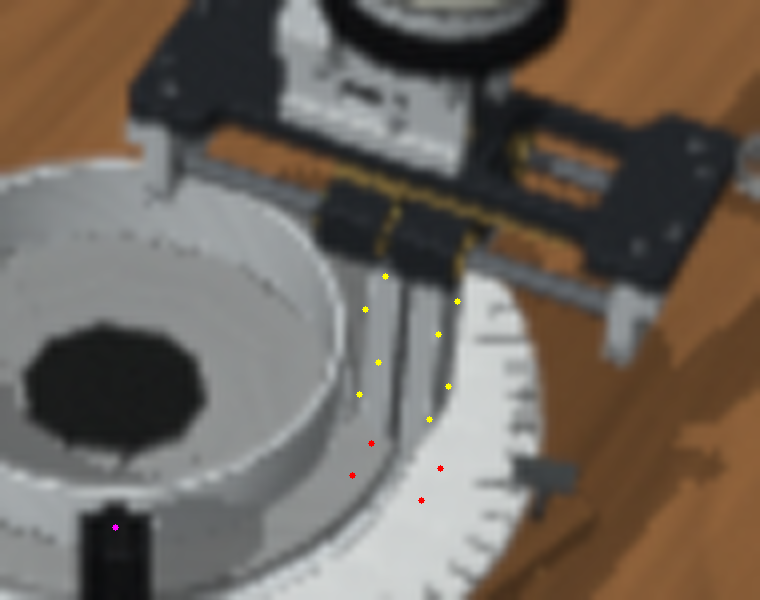

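The fingertips show about 6 px (roughly 20 mm) higher than the reported TCP predicts, so they must have passed just over the paddle. I'll check whether the whole gripper is offset or only the fingers.

Run:
```python
from cam import *
b=cv2.imread("pics/scene2.png"); t=cv2.imread("pics/top1.png"); o=status.get_obs(); R=Ro.from_euler('xyz',o['ee_rot']).as_matrix()
out=[]
for n,im,(x0,y0,w,h),s in(('scene',b,(240,145,95,75),5),('top',t,(220,125,60,75),5)):
    I=cv2.resize(im[y0:y0+h,x0:x0+w],None,fx=s,fy=s,interpolation=cv2.INTER_CUBIC)
    for z,c in ((-.097,(0,0,255)),(-.115,(255,0,255)),(0,(0,255,0)),(-.02,(0,255,255))):
      for sx in((-.0375,.0375) if z<-.05 else (-.008,.008)):
        for sy in((-.0885,.0885) if z<-.05 else (-.0125,.0125)):
          u=(proj(n,o['tool_pos']+R@[sx,sy,z])+.5)[0]; cv2.circle(I,(int((u[0]-x0)*s),int((u[1]-y0)*s)),2,c,-1)
    out.append(I)
cv2.imwrite("pics/c4.png",np.hstack(out))
```

```text
(no output)
```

View pics/c4.png

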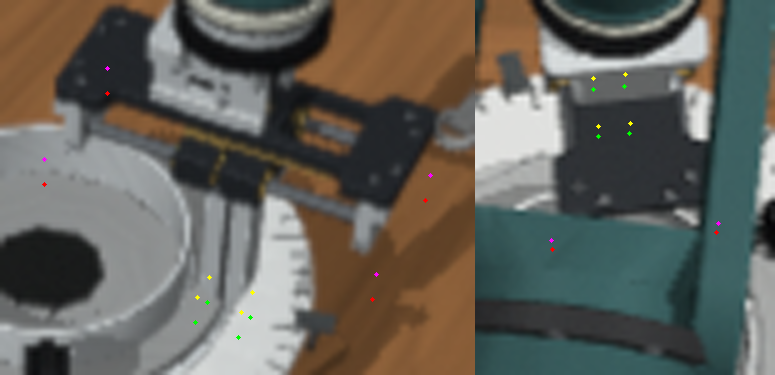

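The gripper body sits about right, but the fingers look about 20 mm short, so the tips pass over the paddle. I'll go back above it and come down about 20 mm lower. That still clears the scale (70 mm) and the ring if the reported TCP is right after all.

Emit:
move_arm:
  targets:
    - [[0, 0, -45], [0, 0, 0], -1]
    - [[-50, -50, -45], [0, 0, 20], -1]
    - [[-103, -98, -45], [0, 0, 63.5], -1]
    - [[-103, -98, -45], [0, 0, 63.5], -1]
    - [[-103, -98, -45], [0, 0, 63.5], -1]
    - [[-103, -98, -45], [0, 0, 63.5], -1]
    - [[-103, -98, -45], [0, 0, 63.5], -1]
    - [[-103, -98, -45], [0, 0, 63.5], -1]
    - [[-103, -98, -45], [0, 0, 63.5], -1]
    - [[-103, -98, -20], [0, 0, 63.5], -1]
    - [[-103, -98, 0], [0, 0, 63.5], -1]
    - [[-103, -98, 10], [0, 0, 63.5], -1]
    - [[-103, -98, 20], [0, 0, 63.5], -1]
    - [[-103, -98, 20], [0, 0, 63.5], -1]

```text
time: 6.88
tool_pos: [0.5884, -0.1215, 0.0846]
ee_rot: [-3.141, 0.001, 0.588]
wrist_force: [0.3, 0.4, -0.0]
width: 0.0005
```

Run:
```python
from cam import *
b=viewer.snapshot('scene')[:,:,::-1].copy();t=viewer.snapshot('top')[:,:,::-1].copy(); cv2.imwrite("pics/scene3.png",b);cv2.imwrite("pics/top3.png",t)
o=status.get_obs(); R=Ro.from_euler('xyz',o['ee_rot']).as_matrix(); print(o['tool_pos'],o['wrist_force'])
s=8; x0,y0=200,180
I=cv2.resize(b[y0:y0+75,x0:x0+95],None,fx=s,fy=s,interpolation=cv2.INTER_CUBIC)
for z in(0,-.02,-.04):
  for sx in(-.008,.008):
    for sy in(-.0125,.0125):
      u=(proj('scene',o['tool_pos']+R@[sx,sy,z])+.5)[0]; cv2.circle(I,(int((u[0]-x0)*s),int((u[1]-y0)*s)),2,(0,0,255) if z==0 else (0,255,255),-1)
cv2.imwrite("pics/c5.png",I)
```

```text
[ 0.58906087 -0.12167433  0.08579604] [ 0.22927456  0.55838256 -0.44565371]
```

View pics/c5.png

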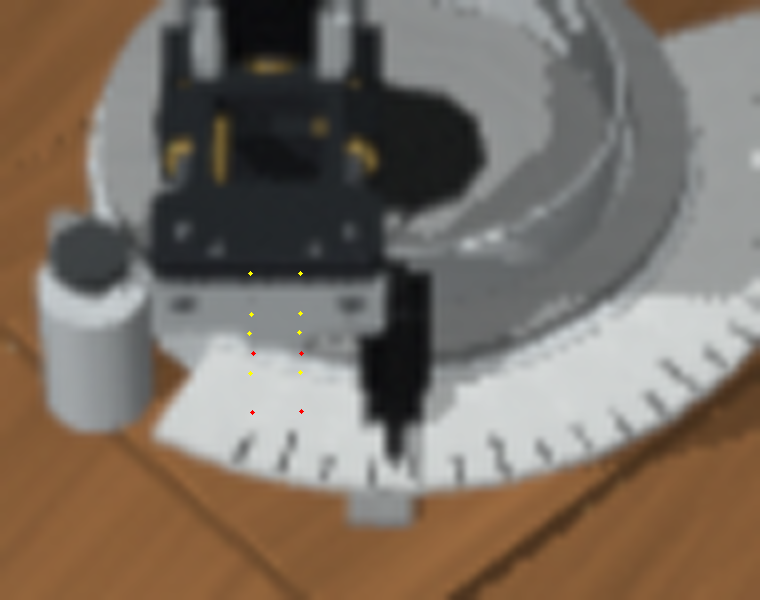

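Run:
```python
from cam import *
o=status.get_obs(); R=Ro.from_euler('xyz',o['ee_rot']).as_matrix()
for q in ([-.0375,.0885,-.097],[.0375,.0885,-.097],[0,.08,-.097],[0,0.08,-.117]):
    print(q,((proj('scene',o['tool_pos']+R@q)+.5)[0]-[200,180])*8, (proj('top',o['tool_pos']+R@q))[0])
t=cv2.imread('pics/top3.png')
I=cv2.resize(t[130:230,230:330],(600,600),interpolation=cv2.INTER_CUBIC)
for q in ([-.0375,.0885,-.097],[.0375,.0885,-.097],[-.0375,-.0885,-.097],[.0375,-.0885,-.097],[0,0,0]):
    u=((proj('top',o['tool_pos']+R@q)+.5)[0]-[230,130])*6; cv2.circle(I,tuple(int(v) for v in u),3,(0,0,255),-1)
cv2.imwrite('pics/c6.png',I)
```

```text
[-0.0375, 0.0885, -0.097] [141.76974292 406.43337216] [336.1070637  167.06219797]
[0.0375, 0.0885, -0.097] [396.04265991 405.3697043 ] [318.00770136 140.8603608 ]
[0, 0.08, -0.097] [269.2998467  383.54373613] [324.02866867 155.78789263]
[0, 0.08, -0.117] [268.17352636 340.12903286] [325.69812174 153.60046272]
```

View pics/c6.png

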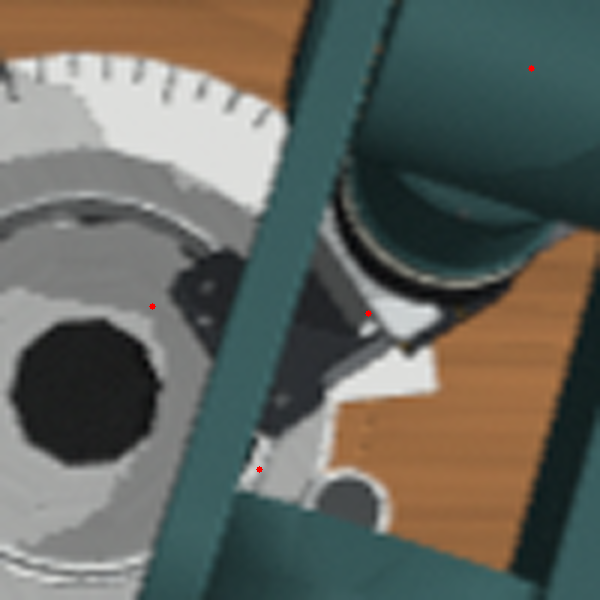

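All three views fit a gripper that sits about 25–30 mm higher than reported, with x and y good. At a reported 0.077 the tips should stand near 0.105. I'll push about 80 % of the way there, then lift off and measure with image code.

```bash
python3 - <<'E'
import numpy as np
r,d0=119,39
for b,d in [(x,20) for x in np.linspace(0,1.06,13)]+[(1.06,40)]:
    print(f"[[{r*np.sin(b)-d*np.cos(b)+d0:.0f}, {r*np.cos(b)+d*np.sin(b)-r:.0f}, 8], [0, 0, {-np.degrees(b):.1f}], -1],",end=' ')
E
cat > meas.py <<'E'
import sys; from cam import *
C=np.array([.5548,-.0006])
def hull(n,a,box,s):
    r0,r1,w,z0,z1=box; P=[]
    for r in(r0,r1):
        for t in(-w,w):
            for z in(z0,z1): P.append([C[0]+r*np.cos(a)-t*np.sin(a),C[1]+r*np.sin(a)+t*np.cos(a),z])
    return cv2.convexHull(((proj(n,P)+.5)*s).astype(np.int32))
def lever(n,im,s=4,lo=-1.3,hi=.9,dark=45):
    I=cv2.resize(im,None,fx=s,fy=s,interpolation=cv2.INTER_CUBIC); m=(I.max(2)<dark)
    zone=np.zeros(m.shape,np.uint8)
    for a in np.arange(lo,hi,.05):
        cv2.fillConvexPoly(zone,hull(n,a,(.103,.147,.012,.076,.128),s),1)
    m&=zone>0; best=[]
    for a in np.arange(lo,hi,.004):
        q=np.zeros(m.shape,np.uint8); cv2.fillConvexPoly(q,hull(n,a,(.104,.126,.012,.083,.128),s),1); cv2.fillConvexPoly(q,hull(n,a,(.104,.146,.003,.075,.079),s),1)
        q=q>0; best.append(((q&m).sum()/(q|m).sum(),a))
    return max(best)
if __name__=='__main__':
    for n in('top','scene'):
        if len(sys.argv)>1: im=cv2.imread(f'pics/{n}0.png')
        else: im=viewer.snapshot(n)[:,:,::-1].copy(); cv2.imwrite(f'pics/{n}_t{status.get_obs()["time"]:.2f}.png',im)
        print(n,'IoU, angle',np.round(lever(n,im),3))
    o=status.get_obs(); print(o['time'],o['tool_pos'],o['wrist_force'])
E
python3 meas.py 0
```

```text
[[19, 0, 8], [0, 0, -0.0], -1], [[30, 1, 8], [0, 0, -5.1], -1], [[40, 2, 8], [0, 0, -10.1], -1], [[51, 1, 8], [0, 0, -15.2], -1], [[61, -0, 8], [0, 0, -20.2], -1], [[72, -3, 8], [0, 0, -25.3], -1], [[82, -6, 8], [0, 0, -30.4], -1], [[92, -10, 8], [0, 0, -35.4], -1], [[101, -16, 8], [0, 0, -40.5], -1], [[110, -21, 8], [0, 0, -45.6], -1], [[118, -28, 8], [0, 0, -50.6], -1], [[126, -35, 8], [0, 0, -55.7], -1], [[133, -43, 8], [0, 0, -60.7], -1], [[123, -26, 8], [0, 0, -60.7], -1], top IoU, angle [ 0.726 -0.98 ]
scene IoU, angle [ 0.697 -0.988]
6.975 [ 0.58906087 -0.12167433  0.08579604] [ 0.22927456  0.55838256 -0.44565371]
```

Emit:
move_arm:
  targets:
    - [[0, 0, 8], [0, 0, 0], -1]
    - [[10, 0, 8], [0, 0, 0], -1]
    - [[19, 0, 8], [0, 0, 0], -1]
    - [[30, 1, 8], [0, 0, -5.1], -1]
    - [[40, 2, 8], [0, 0, -10.1], -1]
    - [[51, 1, 8], [0, 0, -15.2], -1]
    - [[61, 0, 8], [0, 0, -20.2], -1]
    - [[72, -3, 8], [0, 0, -25.3], -1]
    - [[72, -3, 8], [0, 0, -25.3], -1]

```text
time: 8.1
tool_pos: [0.6474, -0.0791, 0.0771]
ee_rot: [3.141, 0.001, 1.029]
wrist_force: [0.3, -1.6, 0.2]
width: 0.0002
```

```bash
python3 meas.py
```

```text
top IoU, angle [ 0.183 -0.508]
scene IoU, angle [ 0.343 -0.088]
8.2 [ 0.64738544 -0.07902175  0.07711959] [-0.08646358 -1.75586632 -0.64818665]
```

```bash
ls pics | tail -3
python3 - <<'E'
from meas import *
import glob
f=sorted(glob.glob('pics/scene_t*'))[-1]; im=cv2.imread(f)
w=np.s_[205:245,235:265]; m=im[w].max(2)<45; print(f,m.sum())
m=im.max(2)<45
for r in range(195,245): print(r,''.join('#' if v else '.' for v in m[r,235:310]))
for a in(-.98,-.5,-.4): print(a,proj('scene',[C[0]+.146*np.cos(a),C[1]+.146*np.sin(a),.077]),proj('scene',[C[0]+.115*np.cos(a),C[1]+.115*np.sin(a),.128]))
E
```

```text
top3.png
top_t8.15.png
topc.png
pics/scene_t8.20.png 8
195 .....############...##################....###..............................
196 ....###################################...####.............................
197 ....###################################....####............................
198 ....###################################.....###............................
199 ....###################################......###...........................
200 ....###################...###########........#####.##......................
201 ....##################.....#########........##########.....................
202 .....################......#######........##########.##....................
203 ......###############......######.......############..##...................
204 ........#############......#..###.....#############....##..................
205 .............#####..#..........#####################....#..................
206 ...............................####################.#......................
207 ...............................###################...####..................
208 .
[... 2448 characters left out ...]
..........................
239 ...........................................................................
240 ...........................................................................
241 ...........................................................................
242 ...........................................................................
243 ...........................................................................
244 ...........................................................................
-0.98 [[249.0441426 237.2066592]] [[249.03537343 215.41403245]]
-0.5 [[274.56513074 232.11930572]] [[269.42728616 211.5123758 ]]
-0.4 [[279.18771717 229.91120166]] [[273.14050099 209.81283829]]
```

The lever is moving now: the pointer tip is at about (272.5, 231.5) in the scene view, which is about -0.53 rad and nearly equal to the finger angle. I'll push on to about 0.22 rad, then back off, lift and measure in clear views.

Run:
```python
import numpy as np
r,d0=119.5,19.5
for b,d in [(x,19.5) for x in np.linspace(0,.76,9)[1:]]+[(.76,45)]:
    print(f"[[{r*np.sin(b)-d*np.cos(b)+d0:.0f}, {r*np.cos(b)+d*np.sin(b)-r:.0f}, 0], [0, 0, {-np.degrees(b):.1f}], -1],",end=' ')
```

```text
[[11, 1, 0], [0, 0, -5.4], -1], [[23, 2, 0], [0, 0, -10.9], -1], [[34, 1, 0], [0, 0, -16.3], -1], [[46, -1, 0], [0, 0, -21.8], -1], [[57, -4, 0], [0, 0, -27.2], -1], [[68, -8, 0], [0, 0, -32.7], -1], [[78, -13, 0], [0, 0, -38.1], -1], [[88, -19, 0], [0, 0, -43.5], -1], [[69, -2, 0], [0, 0, -43.5], -1],
```

Emit:
move_arm:
  targets:
    - [[11, 1, 0], [0, 0, -5.4], -1]
    - [[23, 2, 0], [0, 0, -10.9], -1]
    - [[34, 1, 0], [0, 0, -16.3], -1]
    - [[46, -1, 0], [0, 0, -21.8], -1]
    - [[57, -4, 0], [0, 0, -27.2], -1]
    - [[68, -8, 0], [0, 0, -32.7], -1]
    - [[78, -13, 0], [0, 0, -38.1], -1]
    - [[88, -19, 0], [0, 0, -43.5], -1]
    - [[88, -19, 0], [0, 0, -43.5], -1]
    - [[69, -2, 0], [0, 0, -43.5], -1]
    - [[69, -2, -60], [0, 0, -43.5], -1]
    - [[69, -2, -115], [0, 0, -43.5], -1]
    - [[-384, -115, -115], [0, 0, -43.5], -1]
    - [[-384, -115, -115], [0, 0, -43.5], -1]
    - [[-384, -115, -115], [0, 0, -43.5], -1]
    - [[-384, -115, -115], [0, 0, -43.5], -1]
    - [[-384, -115, -115], [0, 0, -43.5], -1]
    - [[-384, -115, -115], [0, 0, -43.5], -1]
    - [[-384, -115, -115], [0, 0, -43.5], -1]
    - [[-384, -115, -115], [0, 0, -43.5], -1]

```text
time: 10.7
tool_pos: [0.3479, -0.3521, 0.1927]
ee_rot: [3.141, 0.001, 1.783]
wrist_force: [0.5, -0.4, -0.8]
width: 0.0006
```

```bash
python3 meas.py
```

```text
top IoU, angle [0.67  0.212]
scene IoU, angle [0.71  0.224]
10.8 [ 0.34811953 -0.35204691  0.19252279] [ 0.69505847  0.75217893 -0.0499195 ]
```

Run:
```python
from meas import *
import glob
t=cv2.imread(sorted(glob.glob('pics/top_t10*'))[-1]); s=cv2.imread(sorted(glob.glob('pics/scene_t10*'))[-1])
a=cv2.resize(t[130:170,212:242],(450,600),interpolation=cv2.INTER_CUBIC)
b=cv2.resize(s[185:239,278:309],(344,600),interpolation=cv2.INTER_CUBIC)
cv2.imwrite('pics/c7.png',np.hstack([a,b]))
```

```text
(no output)
```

View pics/c7.png

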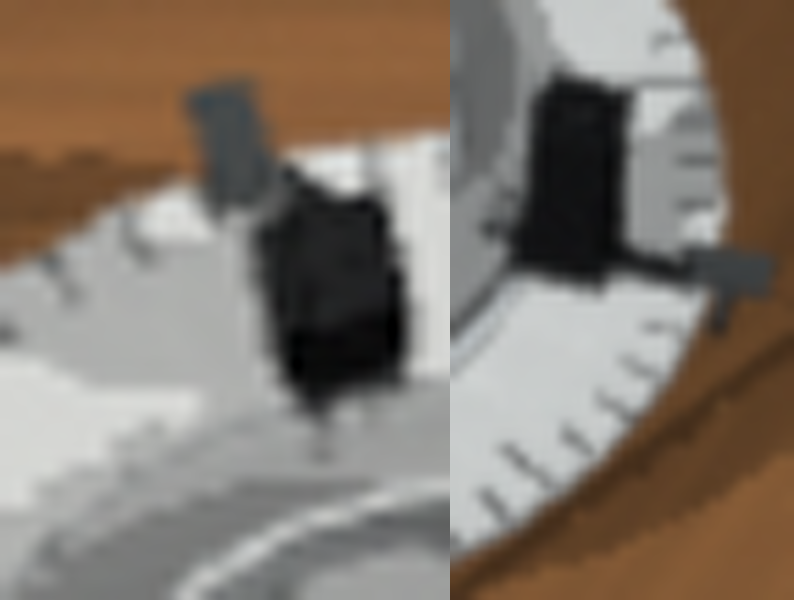

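Run:
```python
from meas import *
def ang(n,uv,r,z):
    f=lambda p:(proj(n,[C[0]+p[1]*np.cos(p[0]),C[1]+p[1]*np.sin(p[0]),z])[0]-uv)
    return least_squares(f,[.25,r]).x.round(4)
T=lambda u,v:(np.array([u,v])+.5)/15-.5+[212,130]
S=lambda u,v:(np.array([u-450,v])+.5)/11.1-.5+[278,185]
print('tab top',ang('top',T(230,144),.154,.074),'inner',ang('top',T(243,200),.143,.074),'outer',ang('top',T(219,87),.165,.074))
print('tab scene',ang('scene',S(732,271),.154,.074)); 
print('ptr scene',ang('scene',S(686,270),.146,.077),'ptr top',ang('top',T(283,172),.146,.077))
```

```text
tab top [0.301  0.1537] inner [0.305  0.1434] outer [0.2951 0.1642]
tab scene [0.293  0.1569]
ptr scene [0.2545 0.1463] ptr top [0.2505 0.1456]
```

Run:
```python
from meas import *
import glob
P=lambda r,a,z,w=0:[C[0]+r*np.cos(a)-w*np.sin(a),C[1]+r*np.sin(a)+w*np.cos(a),z]
T=lambda q:((q+.5-[212,130])*15-.5).round(0)
S=lambda q:((q+.5-[278,185])*11.1-.5+[450,0]).round(0)
for a in(.21,.23,.25):
    print(a,'ptr S r126,146',S(proj('scene',P(.126,a,.077))[0]),S(proj('scene',P(.146,a,.077))[0]),'T146',T(proj('top',P(.146,a,.077))[0]))
    for w in(-.012,.012): print('   paddle top corners S',[S(proj('scene',P(r,a,.128,w))[0]) for r in(.104,.126)],'T',[T(proj('top',P(r,a,.128,w))[0]) for r in(.104,.126)])
for a in(.29,.30): print('tab',a,[ (S(proj('scene',P(r,a,.074,w))[0]),T(proj('top',P(r,a,.074,w))[0])) for r in(.143,.165) for w in(-.006,.006)])
```

```text
0.21 ptr S r126,146 [600. 266.] [678. 288.] T146 [316. 163.]
   paddle top corners S [array([513., 135.]), array([600., 160.])] T [array([427., 302.]), array([402., 176.])]
   paddle top corners S [array([544.,  68.]), array([630.,  92.])] T [array([284., 329.]), array([260., 202.])]
0.23 ptr S r126,146 [603. 259.] [681. 280.] T146 [299. 166.]
   paddle top corners S [array([516., 129.]), array([604., 153.])] T [array([415., 303.]), array([387., 177.])]
   paddle top corners S [array([545.,  62.]), array([632.,  85.])] T [array([272., 332.]), array([245., 206.])]
0.25 ptr S r126,146 [606. 252.] [684. 272.] T146 [283. 170.]
   paddle top corners S [array([520., 124.]), array([608., 146.])] T [array([402., 304.]), array([372., 179.])]
   paddle top corners S [array([547.,  56.]), array([634.,  77.])] T [array([260., 336.]), array([230., 211.])]
tab 0.29 [(array([672., 278.]), array([289., 190.])), (array([682., 243.]), array([222., 207.])), (array([759., 297.]), array([256.,  73.])), (array([769., 262.]), array([189.,  90.]))]
tab 0.3 [(array([673., 273.]), array([281., 192.])), (array([683., 239.]), array([214., 210.])), (array([760., 292.]), array([246.,  75.])), (array([770., 257.]), array([180.,  93.]))]
```

```bash
cat > prof.py <<'E'
from cam import *
import glob,sys
CC={'top':(.5534,-.0016),'scene':(.5564,.0006)}
def prof(n,im,rs,z,lo,hi,thr,cc=None):
    c=cc or CC[n]; A=np.arange(lo,hi,.002); out=[]
    g=im.max(2).astype(np.float32)
    for r in rs:
        q=proj(n,np.c_[c[0]+r*np.cos(A),c[1]+r*np.sin(A),np.full(A.size,z)]).astype(np.float32)
        v=cv2.remap(g,q[None,:,0],q[None,:,1],cv2.INTER_LINEAR)[0]
        w=np.clip(thr-v,0,None); out.append((r,round(float((w*A).sum()/w.sum()),3) if w.sum()>0 else None,int(v.min())))
    return out
if __name__=='__main__':
    for f in ('pics/scene0.png',sorted(glob.glob('pics/scene_t*'),key=lambda s:float(s.split('_t')[1][:-4]))[-1]):
        im=cv2.imread(f); lo,hi=(-1.06,-.9) if '0.png'==f[-5:] and 'scene0' in f else (.14,.36)
        print(f,'ptr',prof('scene',im,(.131,.134,.137,.140),.077,lo,hi,90))
        print('  tab',prof('scene',im,(.154,.157,.160),.074,.2,.4,85))
    for f in('pics/top0.png',sorted(glob.glob('pics/top_t*'),key=lambda s:float(s.split('_t')[1][:-4]))[-1]):
        im=cv2.imread(f); print(f,'tab',prof('top',im,(.155,.158,.161),.074,.2,.4,85),'ptr',prof('top',im,(.142,.144),.077,.14,.3,60))
E
python3 prof.py
```

```text
pics/scene0.png ptr [(0.131, -0.993, 27), (0.134, -0.996, 33), (0.137, -0.997, 37), (0.14, -0.997, 42)]
  tab [(0.154, 0.272, 58), (0.157, 0.265, 54), (0.16, 0.288, 59)]
pics/scene_t10.80.png ptr [(0.131, 0.24, 34), (0.134, 0.239, 44), (0.137, 0.24, 45), (0.14, 0.242, 36)]
  tab [(0.154, 0.273, 61), (0.157, 0.264, 57), (0.16, 0.289, 62)]
pics/top0.png tab [(0.155, 0.302, 70), (0.158, 0.299, 69), (0.161, 0.301, 69)] ptr [(0.142, None, 121), (0.144, None, 98)]
pics/top_t10.75.png tab [(0.155, 0.302, 73), (0.158, 0.298, 74), (0.161, 0.301, 74)] ptr [(0.142, 0.237, 42), (0.144, 0.24, 56)]
```

Pointer and tab profiles: scene 0.240 vs 0.287, top 0.239 vs 0.301. About 0.05 rad remains. I'll return behind the paddle, read the pose there and make the last short push.

Emit:
move_arm:
  targets:
    - [[255, 396, 0], [0, 0, -3], -1]
    - [[255, 396, 0], [0, 0, -3], -1]
    - [[255, 396, 0], [0, 0, -3], -1]
    - [[255, 396, 0], [0, 0, -3], -1]
    - [[255, 396, 0], [0, 0, -3], -1]
    - [[255, 396, 0], [0, 0, -3], -1]
    - [[255, 396, 0], [0, 0, -3], -1]
    - [[255, 396, 0], [0, 0, -3], -1]
    - [[255, 396, 0], [0, 0, -3], -1]
    - [[255, 396, 0], [0, 0, -3], -1]
    - [[255, 396, 60], [0, 0, -3], -1]
    - [[255, 396, 115], [0, 0, -3], -1]
    - [[255, 396, 115], [0, 0, -3], -1]
    - [[255, 396, 115], [0, 0, -3], -1]

```text
time: 12.55
tool_pos: [0.6832, -0.0154, 0.0803]
ee_rot: [3.138, 0.001, 1.84]
wrist_force: [0.3, 0.7, 1.0]
width: 0.0004
```

Run:
```python
from prof import *
im=cv2.imread('pics/scene_t8.20.png'); print(prof('scene',im,(.134,.137,.140),.077,-.62,-.45,90))
o=status.get_obs(); p=o['tool_pos'][:2]; a=o['ee_rot'][2]-np.pi/2
for c in((.5548,-.0006),CC['top'],CC['scene']):
    for q,al in((p,a),(np.array([.6474,-.0790]),1.029-np.pi/2)):
        r=q-c; print('rho',r@[np.cos(al),np.sin(al)],'tan',r@[-np.sin(al),np.cos(al)],'alpha',al)
print(o['tool_pos'],o['wrist_force'],o['time'])
```

```text
[(0.134, -0.524, 36), (0.137, -0.525, 45), (0.14, -0.526, 39)]
rho 0.11980982935258042 tan -0.04836487472569626 alpha 0.26893064053361426
rho 0.11976716398312375 tan -0.019420258274275015 alpha -0.5417963267948966
rho 0.12142520782729385 tan -0.04777280008223279 alpha 0.26893064053361426
rho 0.12045098533520883 tan -0.01784152829152546 alpha -0.5417963267948966
rho 0.11794849962908807 tan -0.04909662035120009 alpha 0.26893064053361426
rho 0.11901512105996398 tan -0.021273480182661998 alpha -0.5417963267948966
[ 0.68315391 -0.01539288  0.08025986] [0.3142112  0.65996174 1.00355446] 12.55
```

Emit:
move_arm:
  targets:
    - [[10, 0, 0], [0, 0, 0], -1]
    - [[19, 0, 0], [0, 0, 0], -1]
    - [[24, 0, 0], [0, 0, 0], -1]
    - [[29, 0, 0], [0, 0, 0], -1]
    - [[29, 0, 0], [0, 0, 0], -1]
    - [[29, 0, 0], [0, 0, 0], -1]
    - [[5, 0, 0], [0, 0, 0], -1]
    - [[0, 0, -60], [0, 0, 0], -1]
    - [[0, 0, -115], [0, 0, 0], -1]
    - [[-232, -412, -115], [0, 0, 0], -1]
    - [[-232, -412, -115], [0, 0, 0], -1]
    - [[-232, -412, -115], [0, 0, 0], -1]
    - [[-232, -412, -115], [0, 0, 0], -1]
    - [[-232, -412, -115], [0, 0, 0], -1]
    - [[-232, -412, -115], [0, 0, 0], -1]
    - [[-232, -412, -115], [0, 0, 0], -1]
    - [[-232, -412, -115], [0, 0, 0], -1]
    - [[-232, -412, -115], [0, 0, 0], -1]

```text
time: 14.8
tool_pos: [0.3446, -0.3492, 0.1909]
ee_rot: [-3.141, -0.004, 1.836]
wrist_force: [0.2, 0.7, -0.1]
width: 0.0006
```

```bash
python3 meas.py; python3 prof.py
python3 - <<'E'
from meas import *
import glob
k=lambda s:float(s.split('_t')[1][:-4])
t=cv2.imread(sorted(glob.glob('pics/top_t*'),key=k)[-1]); s=cv2.imread(sorted(glob.glob('pics/scene_t*'),key=k)[-1])
a=cv2.resize(t[130:170,212:242],(450,600),interpolation=cv2.INTER_CUBIC)
b=cv2.resize(s[185:239,278:309],(344,600),interpolation=cv2.INTER_CUBIC)
cv2.imwrite('pics/c8.png',np.hstack([a,b]))
E
```

```text
top IoU, angle [0.696 0.288]
scene IoU, angle [0.716 0.284]
14.9 [ 0.34657613 -0.34761625  0.19128778] [ 0.29247398  0.49455589 -0.6526886 ]
pics/scene0.png ptr [(0.131, -0.993, 27), (0.134, -0.996, 33), (0.137, -0.997, 37), (0.14, -0.997, 42)]
  tab [(0.154, 0.272, 58), (0.157, 0.265, 54), (0.16, 0.288, 59)]
pics/scene_t14.90.png ptr [(0.131, 0.306, 38), (0.134, 0.31, 40), (0.137, 0.308, 46), (0.14, 0.307, 50)]
  tab [(0.154, 0.273, 61), (0.157, 0.264, 57), (0.16, 0.289, 63)]
pics/top0.png tab [(0.155, 0.302, 70), (0.158, 0.299, 69), (0.161, 0.301, 69)] ptr [(0.142, None, 121), (0.144, None, 98)]
pics/top_t14.85.png tab [(0.155, 0.302, 73), (0.158, 0.299, 73), (0.161, 0.301, 73)] ptr [(0.142, 0.283, 34), (0.144, 0.29, 41)]
```

View pics/c8.png

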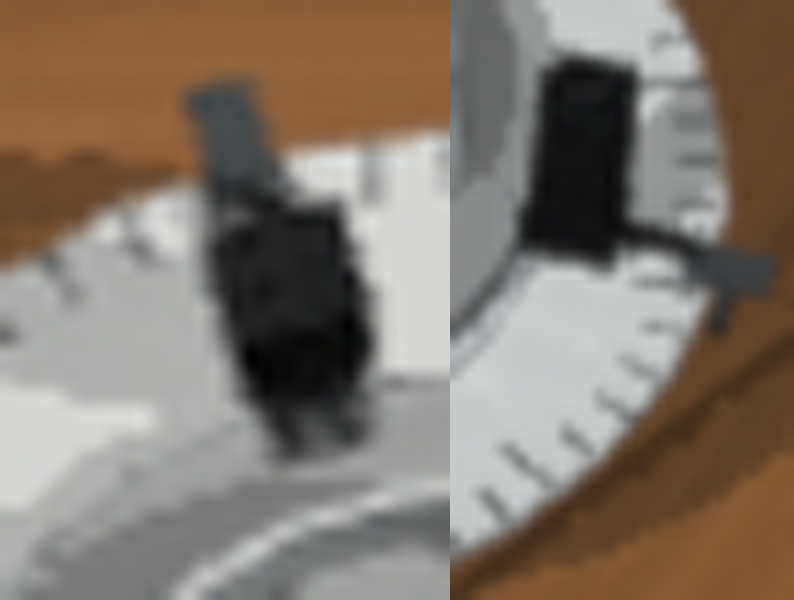

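Every estimate puts the pointer within about ±0.02 rad (3 mm) of the tab's middle, and the allowance is 0.04 rad. Next I go above the pin.

Emit:
move_arm:
  targets:
    - [[184, 216, 0], [0, 0, 0], -1]
    - [[184, 216, 0], [0, 0, 0], -1]
    - [[184, 216, 0], [0, 0, 0], -1]
    - [[184, 216, 0], [0, 0, 0], -1]
    - [[184, 216, 0], [0, 0, 0], -1]
    - [[184, 216, 0], [0, 0, 0], -1]
    - [[184, 216, 50], [0, 0, 0], -1]
    - [[184, 216, 90], [0, 0, 0], -1]
    - [[184, 216, 90], [0, 0, 0], -1]
    - [[184, 216, 90], [0, 0, 0], -1]

```text
time: 16.15
tool_pos: [0.5066, -0.1135, 0.1039]
ee_rot: [3.14, 0.001, 1.841]
wrist_force: [-0.1, 0.1, 0.0]
width: 0.0006
```

Emit:
move_arm:
  targets:
    - [[0, 0, 15], [0, 0, 0], -1]
    - [[0, 0, 25], [0, 0, 0], -1]
    - [[0, 0, 30], [0, 0, 0], -1]
    - [[0, 0, 34], [0, 0, 0], -1]
    - [[0, 0, 38], [0, 0, 0], -1]
    - [[0, 0, 40], [0, 0, 0], -1]
    - [[0, 0, 40], [0, 0, 0], -1]

```text
time: 17.02
tool_pos: [0.5059, -0.113, 0.0625]
ee_rot: [3.141, 0.0, 1.841]
wrist_force: [-2.9, 1.5, 4.6]
width: 0.0005
```

Contact: 4.6 N upward at a reported z of 0.0625. I'll press on in small steps.

Emit:
move_arm:
  targets:
    - [[0, 0, 2], [0, 0, 0], -1]
    - [[0, 0, 4], [0, 0, 0], -1]
    - [[0, 0, 6], [0, 0, 0], -1]
    - [[0, 0, 6], [0, 0, 0], -1]

```text
time: 17.52
tool_pos: [0.506, -0.113, 0.0578]
ee_rot: [3.141, 0.0, 1.841]
wrist_force: [-5.2, 0.9, 12.1]
width: 0.0008
```

Emit:
move_arm:
  targets:
    - [[0, 0, 2], [0, 0, 0], -1]
    - [[0, 0, 2], [0, 0, 0], -1]

```text
time: 17.77
tool_pos: [0.5061, -0.1131, 0.0578]
ee_rot: [3.141, 0.001, 1.841]
wrist_force: [-8.0, 2.2, 20.1]
width: 0.0003
```

Run:
```python
from cam import *
# pin-head pixel check: top of head dark disc in the scene view, crop saved
im=viewer.snapshot('scene')[:,:,::-1]; cv2.imwrite('pics/scene_pin.png',im)
for z in(.09,.08): print(z,proj('scene',[.507,-.113,z]))
o=status.get_obs(); print(o['tool_pos'],o['wrist_force'])
```

```text
0.09 [[210.75356063 211.23640513]]
0.08 [[210.93573842 213.66699705]]
[ 0.50608262 -0.11306732  0.05777105] [-9.1078142   1.96110099 18.72680471]
```

It stalled at z 0.0578 with 20 N, which looks like the end stop. I'll lift, move clear, and compare the pin head's height with the first images.

Emit:
move_arm:
  targets:
    - [[0, 0, -40], [0, 0, 0], -1]
    - [[0, 0, -90], [0, 0, 0], -1]
    - [[0, 0, -130], [0, 0, 0], -1]
    - [[-184, -216, -130], [0, 0, 0], -1]
    - [[-184, -216, -130], [0, 0, 0], -1]
    - [[-184, -216, -130], [0, 0, 0], -1]
    - [[-184, -216, -130], [0, 0, 0], -1]
    - [[-184, -216, -130], [0, 0, 0], -1]
    - [[-184, -216, -130], [0, 0, 0], -1]
    - [[-184, -216, -130], [0, 0, 0], -1]

```text
time: 19.08
tool_pos: [0.3474, -0.3475, 0.1834]
ee_rot: [3.141, -0.001, 1.841]
wrist_force: [-0.6, 0.6, -0.4]
width: 0.0002
```

```bash
python3 meas.py; python3 prof.py | sed -n 3,6p
python3 - <<'E'
from cam import *
import glob
k=lambda s:float(s.split('_t')[1][:-4])
for n in('top','scene'):
    fs=[f'pics/{n}0.png']+[sorted(glob.glob(f'pics/{n}_t*'),key=k)[i] for i in(-2,-1)]
    u=proj(n,[.507,-.113,.088])[0].round().astype(int)
    w=np.s_[u[1]-11:u[1]+12,u[0]-9:u[0]+10]
    for f in fs:
        g=cv2.imread(f)[w].astype(int); m=(g.max(2)<90)&(g[:,:,2]-g[:,:,0]<15)
        y,x=np.nonzero(m); print(f,m.sum(),(x.mean()+w[1].start).round(2),(y.mean()+w[0].start).round(2))
    if n=='scene':
        for r in m: print(''.join('.#'[v] for v in r))
    print('pred shift 10mm',proj(n,[.507,-.113,.08])[0]-proj(n,[.507,-.113,.09])[0])
a=cv2.imread('pics/scene0.png').astype(int); b=cv2.imread(fs[-1]).astype(int)
for nm,w in dict(tape=np.s_[110:142,270:308],wrench=np.s_[135:180,322:362],hammer=np.s_[258:325,60:165],carton=np.s_[292:350,162:212]).items(): print(nm,abs(a[w]-b[w]).mean().round(2))
E
```

```text
top IoU, angle [0.694 0.288]
scene IoU, angle [0.716 0.284]
19.175 [ 0.34773222 -0.34707111  0.18382406] [0.56513342 0.02176262 0.1046661 ]
pics/scene_t19.18.png ptr [(0.131, 0.306, 39), (0.134, 0.311, 40), (0.137, 0.308, 45), (0.14, 0.307, 51)]
  tab [(0.154, 0.273, 61), (0.157, 0.264, 56), (0.16, 0.288, 62)]
pics/top0.png tab [(0.155, 0.302, 70), (0.158, 0.299, 69), (0.161, 0.301, 69)] ptr [(0.142, None, 121), (0.144, None, 98)]
pics/top_t19.12.png tab [(0.155, 0.302, 73), (0.158, 0.299, 72), (0.161, 0.301, 72)] ptr [(0.142, 0.283, 33), (0.144, 0.29, 41)]
pics/top0.png 92 286.72 215.23
pics/top_t14.85.png 92 286.6 215.34
pics/top_t19.12.png 87 286.38 215.67
pred shift 10mm [-0.4198049   0.45936748]
pics/scene0.png 82 211.79 212.2
pics/scene_t14.90.png 76 211.39 211.74
pics/scene_t19.18.png 72 211.35 213.92Traceback (most recent call last):
  File "<stdin>", line 12, in <module>
  File "<stdin>", line 12, in <genexpr>
TypeError: string indices must be integers, not 'numpy.bool'
```

Pin head dropped 2.2 px in the scene view (a full 10 mm would be 2.4 px), so about 9 mm. The margin to 8 mm is thin, so I'll press once more, 4 mm further out and clear of the ring, to see whether it stalls at the same height.

Emit:
move_arm:
  targets:
    - [[180, 213, 0], [0, 0, 0], -1]
    - [[180, 213, 0], [0, 0, 0], -1]
    - [[180, 213, 0], [0, 0, 0], -1]
    - [[180, 213, 0], [0, 0, 0], -1]
    - [[180, 213, 0], [0, 0, 0], -1]
    - [[180, 213, 0], [0, 0, 0], -1]
    - [[180, 213, 50], [0, 0, 0], -1]
    - [[180, 213, 95], [0, 0, 0], -1]
    - [[180, 213, 112], [0, 0, 0], -1]
    - [[180, 213, 118], [0, 0, 0], -1]
    - [[180, 213, 122], [0, 0, 0], -1]
    - [[180, 213, 125], [0, 0, 0], -1]
    - [[180, 213, 128], [0, 0, 0], -1]
    - [[180, 213, 130], [0, 0, 0], -1]
    - [[180, 213, 130], [0, 0, 0], -1]

```text
time: 21.05
tool_pos: [0.5051, -0.1181, 0.0578]
ee_rot: [3.139, 0.002, 1.841]
wrist_force: [-4.9, 1.3, 10.9]
width: 0.0005
```

Emit:
move_arm:
  targets:
    - [[0, 0, 2], [0, 0, 0], -1]
    - [[0, 0, 3], [0, 0, 0], -1]
    - [[0, 0, 3], [0, 0, 0], -1]

```text
time: 21.42
tool_pos: [0.5052, -0.1182, 0.0577]
ee_rot: [3.138, 0.003, 1.841]
wrist_force: [-7.7, 2.9, 22.5]
width: 0.0006
```

It's a hard stop at the same height (0.0577 at 22 N), so the pin is bottomed. I'll retreat and run a last check.

Emit:
move_arm:
  targets:
    - [[0, 0, -40], [0, 0, 0], -1]
    - [[0, 0, -90], [0, 0, 0], -1]
    - [[0, 0, -130], [0, 0, 0], -1]
    - [[-180, -213, -130], [0, 0, 0], -1]
    - [[-180, -213, -130], [0, 0, 0], -1]
    - [[-180, -213, -130], [0, 0, 0], -1]
    - [[-180, -213, -130], [0, 0, 0], -1]
    - [[-180, -213, -130], [0, 0, 0], -1]
    - [[-180, -213, -130], [0, 0, 0], -1]
    - [[-180, -213, -130], [0, 0, 0], -1]

```text
time: 22.68
tool_pos: [0.3474, -0.3475, 0.1814]
ee_rot: [3.141, -0.0, 1.841]
wrist_force: [0.1, -0.1, 0.0]
width: 0.0001
```

```bash
python3 meas.py; python3 prof.py | sed -n 3,6p
python3 - <<'E'
from cam import *
import glob
k=lambda s:float(s.split('_t')[1][:-4])
f=sorted(glob.glob('pics/scene_t*'),key=k)[-1]
u=proj('scene',[.507,-.113,.088])[0].round().astype(int); w=np.s_[u[1]-11:u[1]+12,u[0]-9:u[0]+10]
g=cv2.imread(f)[w].astype(int); m=(g.max(2)<90)&(g[:,:,2]-g[:,:,0]<15); y,x=np.nonzero(m); print(f,m.sum(),y.mean()+w[0].start)
a=cv2.imread('pics/scene0.png'); b=cv2.imread(f)
for nm,(r0,r1,c0,c1) in dict(tape=(110,142,270,308),wrench=(135,180,322,362),hammer=(258,325,60,165),carton=(292,350,162,212)).items():
    A=a[r0:r1,c0:c1]; res=cv2.matchTemplate(b[r0-8:r1+8,c0-8:c1+8],A,cv2.TM_CCOEFF_NORMED); _,v,_,p=cv2.minMaxLoc(res); print(nm,'shift px',p[0]-8,p[1]-8,round(v,3))
E
```

```text
top IoU, angle [0.693 0.288]
scene IoU, angle [0.714 0.284]
22.775 [ 0.3477119  -0.34702437  0.18133826] [ 0.54702277  0.05299366 -0.08836507]
pics/scene_t22.77.png ptr [(0.131, 0.306, 39), (0.134, 0.31, 41), (0.137, 0.308, 47), (0.14, 0.307, 50)]
  tab [(0.154, 0.273, 61), (0.157, 0.264, 57), (0.16, 0.288, 62)]
pics/top0.png tab [(0.155, 0.302, 70), (0.158, 0.299, 69), (0.161, 0.301, 69)] ptr [(0.142, None, 121), (0.144, None, 98)]
pics/top_t22.73.png tab [(0.155, 0.302, 73), (0.158, 0.299, 73), (0.161, 0.301, 73)] ptr [(0.142, 0.283, 35), (0.144, 0.29, 42)]
pics/scene_t22.77.png 72 213.91666666666666
tape shift px 0 0 0.951
wrench shift px 0 0 0.999
hammer shift px 0 0 1.0
carton shift px 0 0 1.0
```

```bash
python3 -c "from bench import order; print(order.close_job())"
```

```text
the job is handed in; nothing more can be done
None
```

I pushed the lever counter-clockwise with the shut fingers until its pointer stood at the tab. Then I pressed the lock pin down to its stop, moved the arm clear and handed in at about 23 s. The job reports no verdict, so the results below are my own checks.

- **First sweep missed:** the fingers passed over the paddle without touching it. The fingertips stand about 22 mm higher than the reported tool position. I worked at lower heights from then on.
- **Pointer:** the checks disagree slightly but all lie inside the ±0.04 rad (6 mm) allowed. The top view puts it about 0.01 rad short of the tab's middle. The pointer in the scene view reads about 0.02 rad past it, and the whole-lever fit in that view about 0.01–0.02 rad short. It did not move while I pressed the pin.
- **Pin:** two presses at slightly different spots stalled at the same height, under 20 and 22 N. The camera shows the head about 9 mm down, give or take 1 mm, so the camera alone does not prove full travel.
- **Bystanders:** tape, hammer, wrench and carton show no shift in the scene view. The tape's image match was a little weaker (0.95) than the others. The wrist force was near zero at the end.

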